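# Draw the fuse carrier up and hold it for probing

## Task

The white bench supply is unplugged and I want to put my meter probe on its fuse: press its large finger-grip fuse carrier down against the spring, turn it anticlockwise (seen from above) until it comes free of the lock, then draw it straight up without jamming it or forcing it. Stop when the window in its stem stands wholly clear of the grey collar, no more than about a centimetre above it, with the lower end still in its bore, and finish while still gripping the carrier and holding it there upright and still. Never pull it right out of the holder, and leave the other things on the bench where they are.

Things in the scene. Friction and masses are not known exactly. Their poses are not given: they have to be found in the camera images.
- supply: White sheet-metal bench supply, fixed, 160 (own x) x 280 (own y) x 112 mm high. Origin: centre of the underside, on the table; z up. On its flat top deck, at own x = 0, y = -70 mm, is the fuse holder; a white carrying handle (bar along own x, 112 mm long, top 44 mm above the deck) stands at own y = +82 mm. Other fittings on the deck are at most 9 mm high.
- collar (a point): Centre of the fuse holder's mouth: on the vertical bore's axis, at the top of the grey collar (34 mm wide, top 10 mm above the deck). Axes as supply. Bore 17.2 mm wide, 85 mm deep. Two bayonet slots let the carrier's lugs out only when the carrier's x axis lies 60 degrees (50 to 70) anticlockwise, seen from above, of the collar's x axis; a stop ends the turn at about 70.
- fuse_carrier: Black fuse carrier, loose, 0.06 to 0.13 kg. Origin: on its axis, underside of its round flange (26 mm wide, 4 mm thick); z up the axis. On the flange a finger-grip bar, 26 mm long (own x), 12 mm thick (own y), from 4 to 28 mm above the origin: pinch its 12 mm. Below, a 16 mm stem 80 mm long, with two lugs and a see-through window (white fuse inside) 19 to 39 mm below the origin.
- window_low (a point): Lower edge of the window: on the carrier's axis, 39 mm below its origin; 34 mm below the collar's top at the start. Axes as fuse_carrier.
- carrier_foot (a point): Lower end of the carrier's stem, on its axis, 80 mm below its origin; 75 mm below the collar's top at the start.
- bar_end (a point): End of the finger-grip bar: 13 mm along the carrier's own x from its axis, 16 mm above its origin; shows how far the carrier is turned. Locked at the start: carrier's x along the collar's x within 5 degrees, carrier's origin 5 mm above the collar's top.
- contact (a joint): Travel (m) of the sprung contact under the carrier: 0 at the start, negative as the carrier is pressed. It can be pressed 5 mm (then the flange meets the collar) and must be kept at least 3 mm down while turned. Spring: about 6 N at the start, 9 N fully pressed; once free it lifts the carrier at most 4 mm above its start, beyond that only weight resists.
- board_holder: Circuit board 150 x 132 mm clamped in a low steel board holder, 200 (own x) x 200 x 50 mm high, fixed. Origin: centre of the underside.
- multimeter: Grey hand multimeter lying on its back, 165 (own x) x 80 x 45 mm, loose. Origin: centre of the underside.
- parts_tray: Grey open parts tray with spare fuses, 90 x 120 x 28 mm, loose. Origin: centre of the underside.
- screwdriver: Screwdriver lying along its own x, 170 mm long, 26 mm thick handle, loose. Origin: middle of its length, on the table.
- tweezers: Steel tweezers lying along own x, 120 mm long, 9 mm high, loose. Origin: middle, underside.
- solder_reel: Solder reel standing on its flange, 60 mm wide, 40 mm high, loose. Origin: centre of the underside.

How it is judged:
On the way, in this order (a step that is already met when the one before it is completed fails the run):
1. the carrier is pressed down against its spring (value of joint contact below -0.0022 m), for 0.05 s.
2. the carrier is turned anticlockwise to the open position (y of bar_end in the frame of collar above 0.009 m and z of fuse_carrier in the frame of collar below 0.014 m), for 0.05 s.
At the end, for the whole second after the job is handed in: The lower edge of the window is 0 to 14 mm above the collar, the foot at least 25 mm deep in the bore and within 3 mm of its axis, the carrier within 0.06 rad of upright, at rest, gripped by the fingers (over 2 N) and bearing on the holder with less than 15 N (z of window_low in the frame of collar between 0 and 0.014 m and z of carrier_foot in the frame of collar below -0.025 m and horizontal distance between carrier_foot and collar below 0.003 m and angle between the z axis of fuse_carrier and the z axis of supply, either way round below 0.06 rad and contact force between the fingers and fuse_carrier above 2 N and contact force between fuse_carrier and supply below 15 N and linear speed of fuse_carrier below 0.01 m/s); the arm keeps its last pose, push and grip.
It fails at once if the carrier is pulled right out of the holder (z of carrier_foot in the frame of collar above -0.005 m).
It fails at once if the carrier is wrenched or jammed in the holder (over 70 N) (contact force between fuse_carrier and supply above 70 N).
It fails at once if something else on the bench is shoved aside (distance of any of multimeter, parts_tray, screwdriver, tweezers, solder_reel from where it was at the start of the episode above 0.02 m).
It also fails if it takes over 38 s, if anything falls off the work surface, if the arm or the gripper's body presses on something with over 40 N, if the wrist force passes 120 N, or if a joint passes its speed limit or range.

## Robot

A 6-joint arm with a two-finger parallel gripper is mounted at the origin on the work surface. World frame = base frame: x ahead of the robot, y to its left, z up, the work surface at z = 0. Lengths are in m, angles in rad, forces in N, time in s.
With the tool pointing down it reaches from about 0.225 to 0.875 m from the base axis. Payload 3.4 kg.
Tool frame: the origin (TCP) lies midway between the tips of the shut fingers; the grasp point (between the pads) lies behind it (manip.grip_point_offset is the z of the grasp point in the tool frame, in m); z points along the fingers, x is the direction in which the jaws open and shut, and the axes are right-handed (so a half turn about z gives the same grasp; the last joint's range is limited). The gripper opens to 85 mm and grips with 20 to 120 N. Pads are 22 mm wide; open, the fingers measure 114 mm over their backs; the gripper's body (76 mm by 85 mm) begins 54 mm behind the grasp point. The pads swing forward as they close: fully open they stand 13 mm farther back than shut.
Start: joints at [1.209, 0.276, 1.505, -0, 1.361, -0.121], TCP at [0.137, 0.558, 0.203] pointing down, gripper open.
Joint ranges: [-2.89, 2.89], [-0.75, 2.08], [0.22, 2.7], [-1.18, 4.32], [0.11, 2.71], [-2.7, 2.7]. Speed limits (rad/s): [2.57, 2.57, 3.14, 3.14, 3.14, 3.14].

## Interface

Orientations are given as a unit quaternion [w, x, y, z].
In Python, from rig import manip, eyes, recognise, regions_of, mark_of gives the robot as it stands.
- The arm moves only by the shell command python3 -m inch 'ROWS' [FORCE]. ROWS is JSON, a list of rows, each a list of 5 numbers: the gripper command: -1 is shut, 1 is fully open, values between are in proportion, then the shift along the tool's x, y, z in mm, then the turn about the tool's z in degrees. A call has 1 to 20 rows; each row shifts and turns the pose as measured when the row begins, along the tool's axes as they then stand; what a row does not reach is not made up. A row lasts 1/12 s, in which the tool goes at most 41.7 mm and 7.16 degrees, less where a joint would pass 70% of its speed; a pose out of reach is approached as far as the arm can. A call with a gripper value outside its range is refused whole. The fingers move at their own pace and stop on an object; FORCE is the grip in N (left out, the last holds). Time passes only in rows, so rows that do not move let the fingers close. It gives the time, the measured TCP pose, the force and the opening at its end, in the units of the state.
- manip.get_state(): the state, without advancing time (a new reading comes with each control period).
- eyes.get_image(name): name is "scene" or "side" or "wrist"; returns a dict with "frame" (400x640x3 uint8, red, green, blue), "K" (3x3 intrinsics, pixels), "k1" (the pictures are not rectified: a ray, as slopes to the right and down, at radius r is drawn at 1 + k1 r^2 times it, then the intrinsics apply), "rvec" (rotation vector, rad) and "tvec" (3), from world to camera coordinates, as OpenCV has them; the wrist camera has in their place "mount" (4x4, takes a point from camera to tool coordinates, whose origin is the TCP and whose axes are the tool frame's). Camera axes: x right, y down, z forward; pixel columns grow to the right and rows downward; lengths in m; the calibration is good to about 2 mm. A picture is of the moment at which its call begins: read the wrist's pose just before it. There is no depth.
- manip.sign_off(): hands the job in, once; it reports no verdict.
Trained networks look in a picture, given as the dict that the camera call returned (one of the last four; its "shot" number tells which), for a name from the list of things; names that differ only in an ending like _2 or _b are one class to them, and where a whole thing is asked for, a point or a joint stands for the part that bears it (a point fixed in the world has none). Each returns a list of dicts, best first, with "confidence" (0 to 1); they miss things now and then, are a little off and sometimes report something else, mostly with a low value. They report only what shows in the picture. A call takes as long as a camera call.
- recognise(picture, target): "bbox" ([left, top, width, height] in pixels, round what is visible of it).
- regions_of(picture, target): "mask" (400x640 bool, what is visible of it) and "bbox" ([left, top, width, height] in pixels, round what is visible of it).
- mark_of(picture, target): "point" ([row, column] in pixels: a listed point, or the origin of a listed thing).
The state is a dict: "clock": time; "qpos": joint angles; "qd": joint speeds; "effort": joint torques, N m; "position": TCP position; "ee_rot": TCP orientation; "contact_force": force on the tool from outside, world axes, zero at the start; "moment": the same for the moment, N m; "width": finger opening in m.
Only numpy, scipy, OpenCV 4.12 (cv2) and the standard library are available. Lean on these libraries where they do the work, as an engineer would, in place of code of your own. Each camera call takes 0.05 s, during which the arm holds its last target.

## Working session

There is one attempt and no reset: what is moved stays moved. The work goes in short steps, Python scripts to look and compute and a shell command to move; the robot and the scene stay as the last step left them, time stands still between calls to the robot, and variables do not carry over. Pictures are saved under pics/ and viewed, and the job is handed in when it is done.

```bash
ls; mkdir -p pics
python3 - <<'E'
from rig import manip, eyes, recognise, regions_of, mark_of
import cv2
print(manip.get_state(), manip.grip_point_offset)
for n in ["scene","side","wrist"]:
    p=eyes.get_image(n); cv2.imwrite(f"pics/{n}0.png",p["frame"][:,:,::-1])
    print(n,{k:v for k,v in p.items() if k!="frame"})
    for t in ["collar","fuse_carrier","bar_end","supply"]:
        try: print(t,[(r["point"],round(r["confidence"],2)) for r in mark_of(p,t)][:2])
        except Exception as e: print(t,e)
E
```

```text
pics
{'clock': 0.0, 'qpos': array([ 1.20899954e+00,  2.76611695e-01,  1.50618939e+00,  1.46739626e-05,
        1.36070756e+00, -1.20993898e-01]), 'qd': array([-0.00157758,  0.00181946,  0.00061325, -0.00043212, -0.00010188,
       -0.0014409 ]), 'effort': array([-2.27410637e-04, -4.16776121e+01, -2.45803124e+01, -1.91351087e-04,
        1.15950953e-02, -1.26393556e-05]), 'position': array([0.1369059 , 0.55783478, 0.20250784]), 'ee_rot': array([ 4.89685447e-04,  7.86919398e-01,  6.17055057e-01, -8.23414298e-04]), 'contact_force': array([ 0.51056454,  0.06498699, -0.94903167]), 'moment': array([-0.00817479,  0.01169105,  0.00619716]), 'width': 0.08555010511678279} -0.0187
scene {'K': array([[362.12812899,   0.        , 320.01977824],
       [  0.        , 362.12812899, 196.79894275],
       [  0.        ,   0.        ,   1.        ]]), 'k1': -0.03298848815640988, 'rvec': array([ 0.85823152,  2.61549881, -0.97475027]), 'tvec': array([ 0.43280283, -0.15823429,  1.29134972]), 'shot': 1}
collar []
fuse_carrier [([140.0, 254.9], 0.57)]
bar_end [([138.1, 249.7], 0.56)]
supply [([180.8, 269.5
[... 411 characters left out ...]
_carrier [([258.1, 382.1], 0.6)]
bar_end [([249.8, 390.0], 0.44)]
supply [([270.0, 363.7], 0.7)]
wrist {'K': array([[281.80614417,   0.        , 321.09755924],
       [  0.        , 281.80614417, 203.25291664],
       [  0.        ,   0.        ,   1.        ]]), 'k1': -0.03085958430891334, 'mount': array([[ 9.99999830e-01,  4.92720755e-04,  3.13380327e-04,
        -5.47576517e-04],
       [-5.68179586e-04,  9.44851664e-01,  3.27498107e-01,
        -8.50898255e-02],
       [-1.34732809e-04, -3.27498229e-01,  9.44851783e-01,
        -1.71422430e-01],
       [ 0.00000000e+00,  0.00000000e+00,  0.00000000e+00,
         1.00000000e+00]]), 'shot': 3}
collar []
fuse_carrier []
bar_end []
supply []
```

View pics/scene0.png

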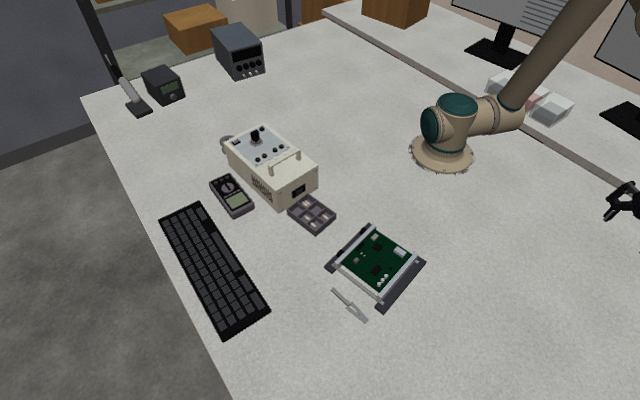

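View pics/side0.png

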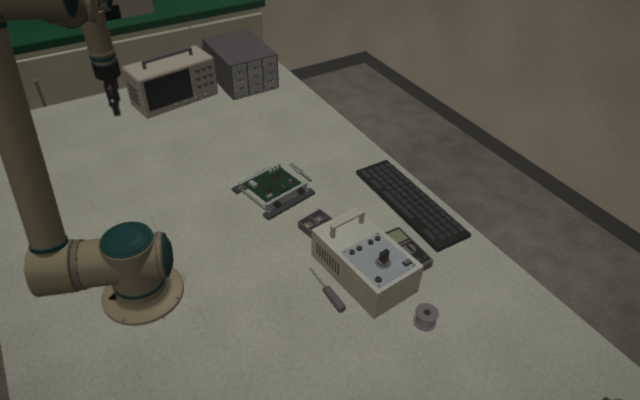

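View pics/wrist0.png

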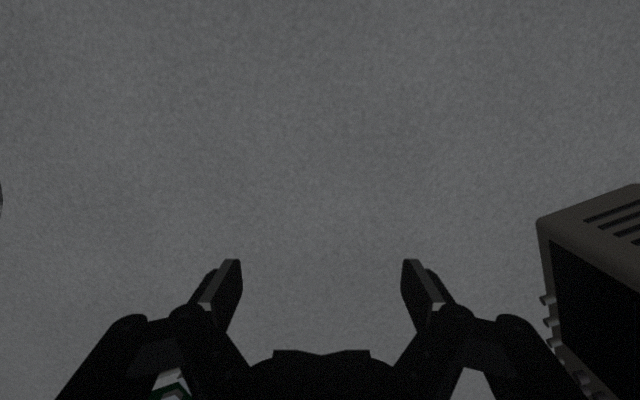

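The scene view shows the supply with its fuse carrier at about col 255, row 135. In the side view it is at about col 384, row 258, with the handle at (347,222). I'll triangulate from these.

```bash
cat > h.py <<'E'
import numpy as np, cv2
from scipy.spatial.transform import Rotation as R
from rig import manip, eyes, recognise, regions_of, mark_of
def cam(p, st=None):
    """returns (Rwc cam->world, origin)"""
    if "rvec" in p:
        r=R.from_rotvec(p["rvec"]).as_matrix(); return r.T, -r.T@p["tvec"]
    q=st["ee_rot"]; T=np.eye(4); T[:3,:3]=R.from_quat([q[1],q[2],q[3],q[0]]).as_matrix(); T[:3,3]=st["position"]
    M=T@p["mount"]; return M[:3,:3],M[:3,3]
D=lambda p: np.array([p["k1"],0,0,0,0.])
def ray(p,rc,st=None):
    A,o=cam(p,st)
    u=cv2.undistortPoints(np.array([[[rc[1],rc[0]]]],float),p["K"],D(p))[0,0]
    d=A@np.array([u[0],u[1],1.]); return o,d/np.linalg.norm(d)
def onz(p,rc,z,st=None):
    o,d=ray(p,rc,st); return o+d*(z-o[2])/d[2]
def proj(p,X,st=None):
    A,o=cam(p,st); X=np.atleast_2d(X)
    r=cv2.Rodrigues(A.T)[0]
    return cv2.projectPoints(X,r,-A.T@o,p["K"],D(p))[0][:,0]
def tri(rs):
    S=np.zeros((3,3));b=np.zeros(3)
    for o,d in rs:
        P=np.eye(3)-np.outer(d,d); S+=P;b+=P@o
    x=np.linalg.solve(S,b); return x,[np.linalg.norm((np.eye(3)-np.outer(d,d))@(x-o)) for o,d in rs]
E
python3 - <<'E'
from h import *
from scipy.optimize import minimize
s=eyes.get_image("scene"); d=eyes.get_image("side")
ms={}
for n,p in [("scene",s),("side",d)]:
    for t,z in [("collar",.122),("fuse_carrier",.127),("bar_end",.143),("supply",0),("board_holder",0),("multimeter",0),("parts_tray",0),("screwdriver",0),("tweezers",0),("solder_reel",0)]:
        m=mark_of(p,t)
        if m: print(n,t,m[0]["point"],round(m[0]["confidence"],2),onz(p,m[0]["point"],z).round(3))
    m=regions_of(p,"supply"); 
    if m: ms[n]=m[0]["mask"]; print(n,"mask",m[0]["bbox"],m[0]["confidence"])
    c=p["frame"]; 
cv2.imwrite("pics/crop_s.png",cv2.resize(s["frame"][90:230,180:350,::-1],None,fx=4,fy=4,interpolation=3))
cv2.imwrite("pics/crop_d.png",cv2.resize(d["frame"][180:340,290:460,::-1],None,fx=4,fy=4,interpolation=3))
# fit yaw/xy by mask IoU of box hull
def cost(v):
    x,y,a=v; c,si=np.cos(a),np.sin(a); t=0
    P=np.array([[sx*.08,sy*.14,z] for sx in(-1,1) for sy in(-1,1) for z in(0,.112)])
    H=np.array([[sx*.056,.082,.156] for sx in(-1,1)])
    def W(P): return np.c_[x+c*P[:,0]-si*P[:,1],y+si*P[:,0]+c*P[:,1],P[:,2]]
    for n,p in [("scene",s),("side",d)]:
        if n not in ms: continue
        im=np.zeros((400,640),np.uint8)
        cv2.fillConvexPoly(im,cv2.convexHull((proj(p,W(P))*16).round().astype(np.int32)),1,shift=4)
        mm=ms[n]; t+=1-(im.astype(bool)&mm).sum()/(im.astype(bool)|mm).sum()
    return t
m=mark_of(d,"supply")[0]["point"]; x0=onz(d,m,0)
best=min((minimize(cost,[x0[0],x0[1],a],method="Nelder-Mead",options=dict(initial_simplex=[[x0[0],x0[1],a],[x0[0]+.02,x0[1],a],[x0[0],x0[1]+.02,a],[x0[0],x0[1],a+.2]])) for a in np.arange(-3,3.2,.4)),key=lambda r:r.fun)
print(best.x,best.fun)
for a in (best.x[2],best.x[2]+np.pi):
  print("fuse",best.x[0]+.07*np.sin(a),best.x[1]-.07*np.cos(a),a)
E
```

```text
scene collar [141.3, 257.1] 0.58 [ 0.559 -0.307  0.122]
scene fuse_carrier [137.6, 253.8] 0.59 [ 0.561 -0.323  0.127]
scene bar_end [138.9, 250.1] 0.65 [ 0.581 -0.306  0.143]
scene supply [180.9, 273.3] 0.93 [ 0.557 -0.235 -0.   ]
scene board_holder [266.1, 374.3] 0.71 [0.502 0.202 0.   ]
scene multimeter [197.9, 228.8] 0.7 [ 0.71  -0.255  0.   ]
scene parts_tray [216.6, 309.6] 0.66 [ 0.546 -0.042  0.   ]
scene tweezers [305.7, 351.5] 0.83 [0.626 0.254 0.   ]
scene solder_reel [147.4, 231.0] 0.63 [ 0.593 -0.468 -0.   ]
scene mask [222.7, 121.1, 98.1, 92.5] 0.81
side fuse_carrier [259.9, 382.5] 0.64 [ 0.558 -0.321  0.127]
side bar_end [249.6, 389.6] 0.52 [ 0.585 -0.312  0.143]
side supply [273.8, 363.4] 0.81 [ 0.559 -0.249  0.   ]
side board_holder [192.4, 271.4] 0.59 [0.497 0.202 0.   ]
side multimeter [253.9, 404.6] 0.7 [ 0.71  -0.247  0.   ]
side parts_tray [229.6, 321.6] 0.61 [ 0.55  -0.035  0.   ]
side screwdriver [290.6, 324.2] 0.91 [ 0.43  -0.245  0.   ]
side tweezers [174.4, 301.7] 0.58 [0.634 0.236 0.   ]
side solder_reel [322.6, 422.8] 0.67 [ 0.598 -0.465  0.   ]
side mask [313.9, 205.1, 110.8, 115.2] 0.96
[ 0.55385586 -0.24917984 -3.04447915] 0.13317619932747837
fuse 0.5470685905703683 -0.1795096668098305 -3.0444791536636373
fuse 0.5606431200897881 -0.31885001325810947 0.09711349992615581
```

```bash
python3 -m inch 2>&1 | head -5; python3 -m inch '[[1,0,0,0,0]]'
```

```text
invalid input
clock: 2.08
position: [0.1372, 0.5584, 0.2034]
ee_rot: [-0.0, 0.787, 0.617, 0.0]
contact_force: [-1.0, 0.0, -0.5]
width: 0.0852
```

```bash
python3 -m inch '[[1,-30,25,-5,0],[1,-30,25,-5,0],[1,-30,25,-5,0],[1,-30,25,-5,0],[1,-30,25,-5,0],[1,-30,25,-5,0],[1,-30,25,-5,0],[1,-30,25,-5,0],[1,-30,25,-5,0],[1,-30,25,-5,0],[1,-30,25,-5,0],[1,-30,25,-5,0],[1,-30,25,-5,0],[1,-30,25,-5,0],[1,-30,25,-5,0],[1,-30,25,-5,0],[1,-30,25,-5,0],[1,-30,25,-5,0],[1,-30,25,-5,0],[1,-30,25,-5,0]]' 30; python3 -c "
from h import *
print(manip.get_state()['qpos'])"
```

```text
clock: 3.75
position: [0.4921, -0.167, 0.3082]
ee_rot: [0.002, 0.783, 0.622, 0.007]
contact_force: [1.2, 0.3, 0.8]
width: 0.0853
[-0.46962523  0.14218017  1.42678916  0.01111348  1.5625978  -1.81212125]
```

```bash
python3 -m inch '[[1,0,0,0,7.1],[1,0,0,0,7.1],[1,0,0,0,7.1],[1,0,0,0,7.1],[1,0,0,0,7.1],[1,0,0,0,7.1],[1,0,0,0,7.1],[1,0,0,0,7.1],[1,0,0,0,7.1],[1,0,0,0,7.1],[1,0,0,0,7.1],[1,0,0,0,7.1],[1,0,0,0,7.1],[1,0,0,0,7.1],[1,0,0,0,7.1],[1,0,0,0,7.1],[1,0,0,0,7.1],[1,0,0,0,7.1],[1,0,0,0,7.1],[1,0,0,0,7.1]]'
python3 - <<'E'
from h import *
st=manip.get_state(); q=st["ee_rot"]; A=R.from_quat([q[1],q[2],q[3],q[0]]).as_matrix()
print(A.round(4),st["position"]); print((A.T@(np.array([.56,-.32,.30])-st["position"])*1000).round(1), np.degrees(np.arctan2(A[1,0],A[0,0])))
E
```

```text
clock: 5.42
position: [0.4963, -0.1798, 0.3067]
ee_rot: [-0.004, 0.836, -0.549, 0.006]
contact_force: [-0.1, 0.4, 0.4]
width: 0.0852
[[ 3.970e-01 -9.177e-01  1.490e-02]
 [-9.178e-01 -3.970e-01  8.000e-04]
 [ 5.200e-03 -1.400e-02 -9.999e-01]] [ 0.49626543 -0.17979659  0.30673038]
[153.9  -2.7   7.6] -66.61200078786608
```

```bash
python3 -m inch '[[1,38,0,0,0],[1,38,0,0,0],[1,38,0,0,0],[1,38,0,0,0],[1,0,0,0,6],[1,0,0,0,6],[1,0,0,0,5.8],[1,0,0,0,0]]'
cat > look.py <<'E'
from h import *
import sys
st=manip.get_state(); p=eyes.get_image("wrist"); cv2.imwrite(f"pics/{sys.argv[1]}.png",p["frame"][:,:,::-1])
q=st["ee_rot"]; A=R.from_quat([q[1],q[2],q[3],q[0]]).as_matrix()
print(st["position"].round(4),"tilt",A[:,2].round(4),"yaw",np.degrees(np.arctan2(A[1,0],A[0,0])), st["qpos"].round(3))
for t,z in [("collar",.122),("fuse_carrier",.127),("bar_end",.143)]:
    for m in mark_of(p,t)[:2]: print(t,m["point"],round(m["confidence"],2),onz(p,m["point"],z,st).round(4))
E
python3 look.py w1
```

```text
clock: 6.08
position: [0.5583, -0.3257, 0.3054]
ee_rot: [-0.006, 0.735, -0.678, 0.004]
contact_force: [0.6, -0.1, -0.1]
width: 0.0857
[ 0.5583 -0.3257  0.3054] tilt [ 0.0143  0.0025 -0.9999] yaw -85.41727243650219 [-0.642  0.347  1.155  0.011  1.63   0.849]
collar [180.1, 317.1] 0.95 [ 0.5535 -0.321   0.122 ]
collar [63.8, 276.9] 0.54 [ 0.687  -0.2643  0.122 ]
fuse_carrier [176.0, 316.2] 0.63 [ 0.56   -0.3195  0.127 ]
fuse_carrier [227.0, 270.2] 0.44 [ 0.485  -0.2628  0.127 ]
bar_end [167.3, 313.5] 0.79 [ 0.5739 -0.3154  0.143 ]
```

View pics/w1.png

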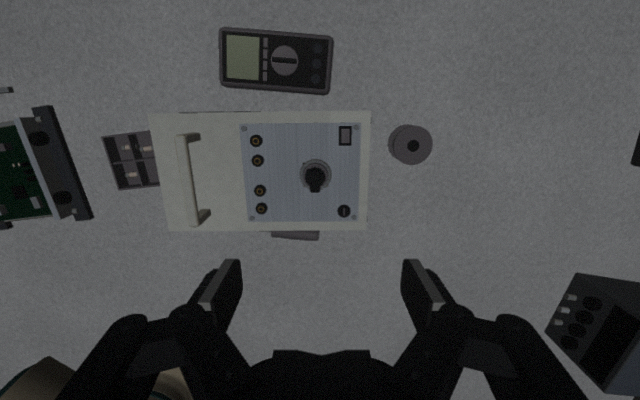

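```bash
python3 -m inch '[[1,-2,-1,20,0],[1,-2,-1,20,0],[1,-1.5,0,20,0],[1,0,0,18,0],[1,0,0,0,0]]'; python3 look.py w2
```

```text
clock: 6.7
position: [0.5622, -0.3177, 0.2298]
ee_rot: [-0.006, 0.74, -0.673, 0.009]
contact_force: [-0.0, 0.3, -0.7]
width: 0.0855
[ 0.5622 -0.3177  0.2298] tilt [ 0.022  -0.0026 -0.9998] yaw -84.58031555723137 [-0.629  0.359  1.316  0.011  1.446  0.846]
collar [196.8, 321.7] 0.74 [ 0.559  -0.3195  0.122 ]
fuse_carrier [197.4, 322.6] 0.93 [ 0.5599 -0.3203  0.127 ]
fuse_carrier [155.7, 425.1] 0.28 [ 0.6119 -0.4164  0.127 ]
bar_end [189.1, 314.6] 0.95 [ 0.5721 -0.3113  0.143 ]
bar_end [57.3, 277.9] 0.16 [ 0.6829 -0.2706  0.143 ]
```

View pics/w2.png

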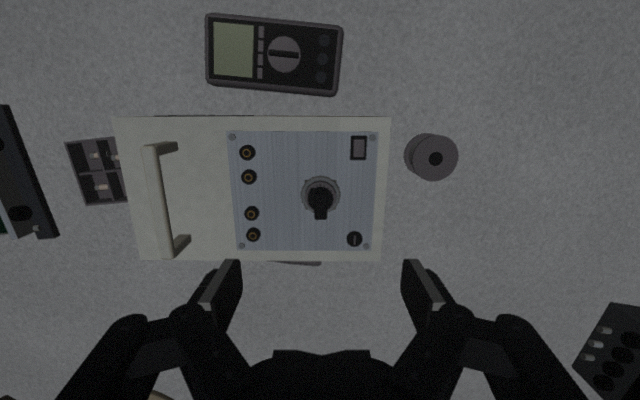

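Run:
```python
from h import *
im=cv2.imread("pics/w2.png")[110:270,220:400]
cv2.imwrite("pics/w2c.png",cv2.resize(cv2.convertScaleAbs(im,alpha=2),None,fx=3.7,fy=3.7,interpolation=2))
```

```text
(no output)
```

View pics/w2c.png

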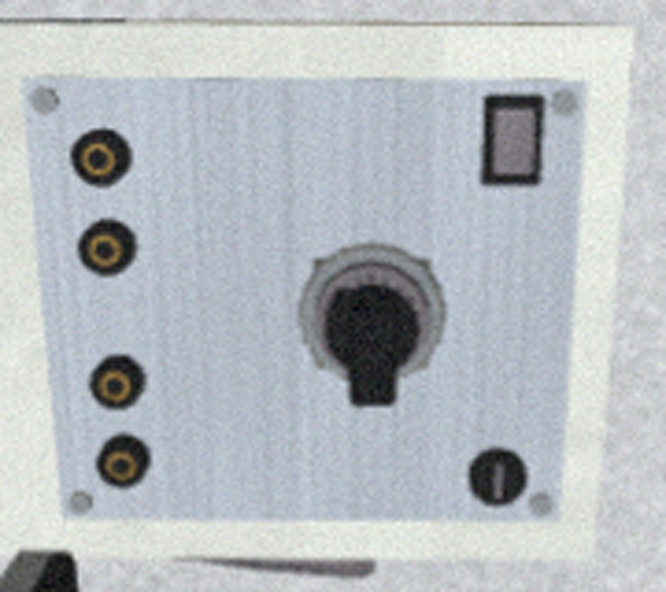

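Run:
```python
from h import *
st=manip.get_state(); K=np.array([[281.80614417,0,321.09755924],[0,281.80614417,203.25291664],[0,0,1]])
p=eyes.get_image("wrist")
P=[onz(p,(r,c),.1125,st) for c,r in [(231.9,137),(372.7,137.3),(366.2,245.9),(241.6,245.7)]]
P=np.array(P); print(P.round(4))
for a,b in [(1,0),(2,3),(3,0),(2,1)]:
    d=P[b]-P[a]; print(a,b,np.linalg.norm(d).round(4),np.degrees(np.arctan2(d[1],d[0])).round(2))
print("centre x-line",P.mean(0))
a=np.radians(5.5)
for C in [(.560,-.320),(.561,-.318),(.559,-.319)]:
    # draw expected bar top, flange
    X=[];c,s=np.cos(a),np.sin(a)
    for x,y,z in [(13,6,28),(13,-6,28),(-13,-6,28),(-13,6,28),(0,0,5-5)]:
        X.append([C[0]+(c*x-s*y)/1e3,C[1]+(s*x+c*y)/1e3,.127+z/1e3])
    print(C,((proj(p,np.array(X),st)-[220,110])*3.7).round(0).tolist())
```

```text
[[ 0.6134 -0.225   0.1125]
 [ 0.6264 -0.3693  0.1125]
 [ 0.5038 -0.3799  0.1125]
 [ 0.4913 -0.2363  0.1125]]
1 0 0.1448 95.15
2 3 0.1442 94.99
3 0 0.1226 5.26
2 1 0.123 4.96
centre x-line [ 0.55872255 -0.302617    0.1125    ]
(0.56, -0.32) [[344.0, 310.0], [391.0, 310.0], [391.0, 406.0], [345.0, 407.0], [367.0, 328.0]]
(0.561, -0.318) [[336.0, 306.0], [384.0, 305.0], [384.0, 402.0], [338.0, 402.0], [361.0, 324.0]]
(0.559, -0.319) [[340.0, 314.0], [387.0, 313.0], [387.0, 410.0], [341.0, 410.0], [363.0, 331.0]]
```

```bash
python3 -m inch '[[1,0.5,0.6,10,0],[1,0.5,0.6,10,0],[1,0.5,0.6,10,0],[1,0.5,0.6,10,0],[1,0.5,0.6,10,0],[1,0.5,0.6,10,0],[1,0,0,0,0]]'; python3 look.py w3
```

```text
clock: 7.53
position: [0.5641, -0.3255, 0.1719]
ee_rot: [-0.007, 0.739, -0.673, 0.016]
contact_force: [-0.7, 1.0, -0.6]
width: 0.0855
[ 0.5641 -0.3255  0.1719] tilt [ 0.034  -0.0117 -0.9994] yaw -84.65153589168109 [-0.637  0.387  1.416  0.011  1.304  0.838]
collar [220.9, 309.2] 0.95 [ 0.5563 -0.3172  0.122 ]
fuse_carrier [216.3, 309.7] 0.87 [ 0.5623 -0.3172  0.127 ]
bar_end [212.5, 306.3] 0.83 [ 0.5709 -0.3143  0.143 ]
```

View pics/w3.png

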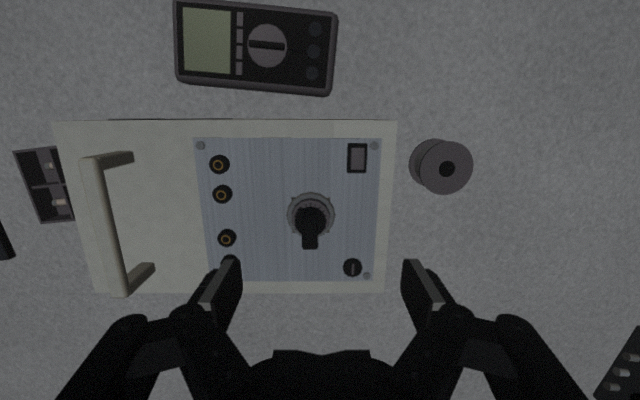

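```bash
cat > s.py <<'E'
from h import *
st=manip.get_state()
q=st["ee_rot"]; A=R.from_quat([q[1],q[2],q[3],q[0]]).as_matrix()
print(round(st["clock"],3),st["position"].round(5),"tilt",A[:,2].round(4),"yaw",np.degrees(np.arctan2(A[1,0],A[0,0])).round(2), st["qpos"].round(4),"qd",st["qd"].round(4),"F",st["contact_force"].round(1),"M",st["moment"].round(2),"w",round(st["width"],4))
import sys
if len(sys.argv)>3:
    print("tool shift mm",(A.T@(np.array([float(v) for v in sys.argv[1:4]])-st["position"])*1000).round(1))
E
python3 s.py; python3 -m inch '[[1,0,0,0,0]]' >/dev/null; python3 s.py;python3 -m inch '[[1,0,0,0,0],[1,0,0,0,0],[1,0,0,0,0]]' >/dev/null; python3 s.py; python3 -m inch '[[1,0,0,-20,0]]' >/dev/null; python3 s.py;python3 -m inch '[[1,0,0,0,0]]' >/dev/null; python3 s.py
```

```text
7.733 [ 0.56598 -0.32657  0.1756 ] tilt [ 0.039  -0.0152 -0.9991] yaw -84.65 [-0.6364  0.3848  1.4109  0.0114  1.3055  0.838 ] qd [-0.0009 -0.0076 -0.0109 -0.0003  0.001  -0.0021] F [ 0.3 -0.6 -0.1] M [ 0.02 -0.03  0.02] w 0.0853
7.817 [ 0.56643 -0.32681  0.17627] tilt [ 0.0401 -0.0159 -0.9991] yaw -84.65 [-0.6363  0.3845  1.4098  0.0114  1.3056  0.838 ] qd [-0.0004 -0.004  -0.0109 -0.0004 -0.0018 -0.0009] F [ 0.1 -0.3  0.1] M [-0.05 -0.02 -0.03] w 0.0854
8.067 [ 0.56741 -0.32739  0.17819] tilt [ 0.0431 -0.018  -0.9989] yaw -84.64 [-0.6361  0.383   1.4075  0.0115  1.3058  0.8379] qd [ 0.0008 -0.0059 -0.0066 -0.0009  0.0007 -0.0003] F [-0.6 -0.2  0.1] M [ 0.05 -0.01 -0.  ] w 0.0855
8.15 [ 0.56457 -0.32556  0.19458] tilt [ 0.0368 -0.0134 -0.9992] yaw -84.64 [-0.6365  0.3736  1.381   0.0113  1.3494  0.8381] qd [-3.300e-03 -1.722e-01 -4.296e-01 -1.100e-03  5.564e-01  2.000e-04] F [-0.   0.8 -1.7] M [ 0.03  0.05 -0.03] w 0.0854
8.233 [ 0.56655 -0.32693  0.19875] tilt [ 0.0429 -0.0179 -0.9989] yaw -84.64 [-0.6364  0.3707  1.3756  0.0114  1.3501  0.8381] qd [ 0.0002  0.0425  0.0879 -0.0006 -0.0388 -0.0005] F [-0.1 -0.2  1.6] M [0.05 0.03 0.08] w 0.0855
```

```bash
python3 - <<'E'
from h import *
for i in range(6):
    st=manip.get_state(); q=st["ee_rot"]; A=R.from_quat([q[1],q[2],q[3],q[0]]).as_matrix()
    print(round(st["clock"],2),st["position"].round(5),A[:2,2].round(4),st["qpos"].round(4),st["effort"].round(2))
    eyes.get_image("wrist")
E
python3 -m inch '[[1,0,0,30,0]]' >/dev/null; python3 s.py; python3 -m inch '[[1,0,0,0,0]]' >/dev/null; python3 s.py
```

```text
8.23 [ 0.56655 -0.32693  0.19875] [ 0.0429 -0.0179] [-0.6364  0.3707  1.3756  0.0114  1.3501  0.8381] [-1.600e-01 -4.286e+01 -2.190e+01  3.000e-02  3.100e-01  0.000e+00]
8.28 [ 0.56541 -0.3261   0.19629] [ 0.0396 -0.0154] [-0.6364  0.3723  1.3791  0.0114  1.3492  0.8381] [  0.07 -50.15 -26.67   0.07  -0.25   0.  ]
8.33 [ 0.56478 -0.32565  0.19507] [ 0.0377 -0.0141] [-0.6364  0.373   1.3808  0.0113  1.349   0.8381] [ 1.000e-02 -4.911e+01 -2.596e+01  6.000e-02 -2.600e-01  0.000e+00]
8.38 [ 0.56442 -0.32541  0.19432] [ 0.0366 -0.0133] [-0.6364  0.3736  1.3818  0.0113  1.3489  0.8381] [ 1.000e-02 -4.866e+01 -2.557e+01  6.000e-02 -2.300e-01  0.000e+00]
8.43 [ 0.56427 -0.3253   0.19395] [ 0.036  -0.0128] [-0.6364  0.3739  1.3821  0.0114  1.349   0.8381] [ 1.000e-02 -4.843e+01 -2.535e+01  6.000e-02 -2.200e-01 -0.000e+00]
8.48 [ 0.56421 -0.32527  0.19379] [ 0.0357 -0.0127] [-0.6364  0.3741  1.3822  0.0113  1.349   0.8381] [ 1.000e-02 -4.826e+01 -2.521e+01  6.000e-02 -2.100e-01  0.000e+00]
8.617 [ 0.56877 -0.32817  0.16929] tilt [ 0.0458 -0.02   -0.9987] yaw -84.64 [-0.6359  0.3885  1.4213  0.0116  1.283   0.8379] qd [ 0.0065  0.2659  0.6392  0.0039 -0.849  -0.0027] F [ 1.2 -0.7  1.2] M [-0.05 -0.04  0.03] w 0.0853
8.7 [ 0.56535 -0.32571  0.16315] tilt [ 0.0362 -0.0131 -0.9993] yaw -84.63 [-0.6359  0.3927  1.4296  0.0115  1.2824  0.8379] qd [ 0.0012 -0.0675 -0.1351 -0.0005  0.0562 -0.    ] F [-1.4  1.2 -1.2] M [0.07 0.08 0.01] w 0.0855
```

```bash
cat > hold.py <<'E'
from h import *
import sys
for i in range(int(sys.argv[1])): eyes.get_image("wrist")
sys.argv=sys.argv[1:]
exec(open("s.py").read())
E
python3 -m inch '[[1,0,0,-40,0],[1,0,0,40,0]]' >/dev/null; python3 s.py; python3 hold.py 4;  python3 -m inch '[[1,0,0,-40,0],[1,0,0,40,0]]' >/dev/null; python3 s.py; python3 hold.py 4
```

```text
8.867 [ 0.56802 -0.3277   0.17516] tilt [ 0.042  -0.0172 -0.999 ] yaw -84.64 [-0.636   0.3865  1.4095  0.0115  1.3015  0.838 ] qd [ 0.0071  0.3805  0.8523  0.004  -1.0405 -0.0016] F [ 2.9 -2.4  2.6] M [-0.08 -0.08 -0.04] w 0.0852
9.067 [ 0.56051 -0.32228  0.16124] tilt [ 0.0204 -0.0014 -0.9998] yaw -84.63 [-0.6361  0.3964  1.4281  0.0114  1.3     0.838 ] qd [-0.0002 -0.0156 -0.0314 -0.0001 -0.0098 -0.001 ] F [0.4 0.  0.8] M [-0.05  0.01  0.  ] w 0.0854
9.233 [ 0.5646  -0.32529  0.17546] tilt [ 0.0303 -0.0086 -0.9995] yaw -84.63 [-0.6361  0.3884  1.4051  0.0115  1.3186  0.8381] qd [ 0.0086  0.3688  0.8979  0.0041 -1.0657 -0.0028] F [ 4.1 -2.   2.3] M [-0.1  -0.15  0.01] w 0.0854
9.433 [ 0.5559  -0.319    0.16007] tilt [ 0.0058  0.0093 -0.9999] yaw -84.63 [-0.6362  0.3991  1.4264  0.0114  1.3169  0.838 ] qd [ 0.0002 -0.0111 -0.025   0.0006 -0.0086 -0.    ] F [0.8 0.1 0.3] M [-0.04  0.03  0.02] w 0.0854
```

```bash
python3 look.py w4
python3 - <<'E'
from h import *
im=cv2.imread("pics/w4.png")
cv2.imwrite("pics/w4c.png",cv2.resize(cv2.convertScaleAbs(im[110:310,180:440],alpha=2),None,fx=3,fy=3,interpolation=2))
st=manip.get_state(); p=eyes.get_image("wrist"); a=np.radians(5.1);c,s=np.cos(a),np.sin(a)
for C in [(.560,-.3215),(.560,-.319)]:
    X=[]
    for x,y,z in [(13,6,28),(13,-6,28),(-13,-6,28),(-13,6,28),(0,0,0)]:
        X.append([C[0]+(c*x-s*y)/1e3,C[1]+(s*x+c*y)/1e3,.127+z/1e3])
    print(C,((proj(p,np.array(X),st)-[180,110])*3).round(0).tolist())
E
```

```text
[ 0.5559 -0.319   0.1601] tilt [ 0.0058  0.0093 -0.9999] yaw -84.631892007357 [-0.636  0.399  1.426  0.011  1.317  0.838]
collar [213.6, 319.8] 0.64 [ 0.5585 -0.3177  0.122 ]
fuse_carrier [215.6, 320.7] 0.67 [ 0.5588 -0.3185  0.127 ]
bar_end [206.1, 316.4] 0.77 [ 0.5718 -0.3143  0.143 ]
bar_end [213.0, 319.2] 0.65 [ 0.5668 -0.3168  0.143 ]
(0.56, -0.3215) [[405.0, 306.0], [459.0, 306.0], [457.0, 410.0], [405.0, 410.0], [431.0, 315.0]]
(0.56, -0.319) [[394.0, 305.0], [448.0, 305.0], [446.0, 409.0], [395.0, 409.0], [422.0, 315.0]]
```

View pics/w4c.png

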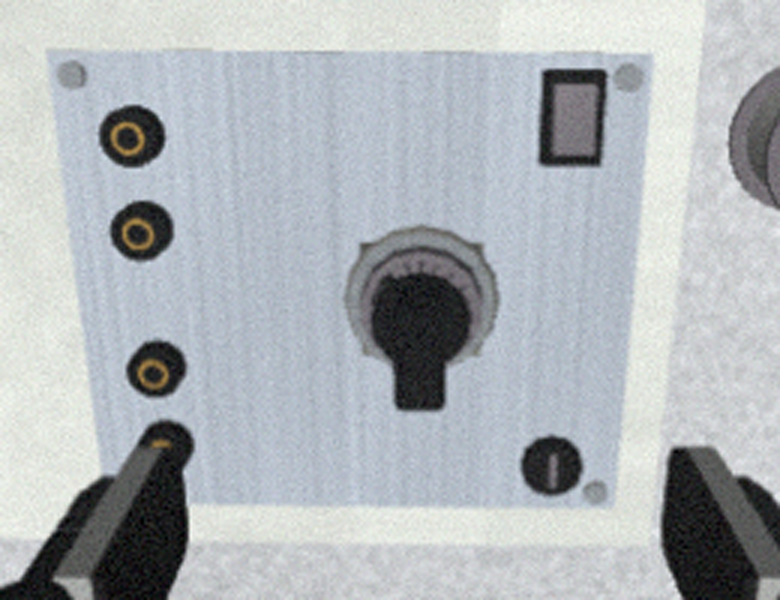

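```bash
python3 s.py .560 -.319 .1355
```

```text
9.683 [ 0.55671 -0.31957  0.16087] tilt [ 0.0082  0.0076 -0.9999] yaw -84.63 [-0.6362  0.3984  1.4255  0.0114  1.3156  0.838 ] qd [ 0.0001  0.0018  0.0052 -0.     -0.0024  0.0005] F [ 0.1  0.  -0. ] M [ 0.04 -0.03 -0.  ] w 0.0856
tool shift mm [-0.1 -3.1 25.4]
```

```bash
python3 -m inch '[[1,0,-3.1,25,0]]' >/dev/null; python3 hold.py 4 .560 -.319 .135
```

```text
9.967 [ 0.55964 -0.31886  0.13582] tilt [ 0.007   0.0083 -0.9999] yaw -84.62 [-0.6325  0.4187  1.4568  0.0114  1.2655  0.841 ] qd [-0.     -0.012  -0.0223  0.001  -0.0024 -0.0003] F [ 0.1 -0.6  0.8] M [-0.04  0.05  0.02] w 0.0852
tool shift mm [ 0.2 -0.3  0.8]
```

```bash
python3 -m inch '[[-1,0,0,0.5,0]]' 60 >/dev/null; python3 hold.py 5; python3 hold.py 5
```

```text
10.3 [ 0.55986 -0.31908  0.13601] tilt [ 0.0079  0.0077 -0.9999] yaw -84.63 [-0.6326  0.4184  1.4567  0.0114  1.2647  0.841 ] qd [ 0.      0.0013  0.0044 -0.0001 -0.0014  0.0009] F [-0.1 -0.   0.3] M [0.02 0.05 0.01] w 0.0391
10.55 [ 0.55966 -0.3189   0.13542] tilt [ 0.0072  0.0083 -0.9999] yaw -84.63 [-0.6326  0.4189  1.4574  0.0115  1.2645  0.841 ] qd [-0.0009 -0.0002  0.0011  0.0005  0.0002  0.0004] F [-0.1 -0.7 -0.4] M [0.04 0.01 0.03] w 0.0009
```

```bash
python3 look.py w5
python3 - <<'E'
from h import *
for n in ("side","scene"):
    p=eyes.get_image(n)
    x,y=proj(p,np.array([.56,-.319,.14]))[0].astype(int)
    im=p["frame"][y-70:y+70,x-90:x+90,::-1]; cv2.imwrite(f"pics/{n}5.png",cv2.resize(im,None,fx=4,fy=4,interpolation=2))
    for t in("fuse_carrier","bar_end"): print(n,[(m["point"],round(m["confidence"],2),onz(p,m["point"],.127 if t[0]=="f" else .143).round(4)) for m in mark_of(p,t)[:2]])
E
```

```text
[ 0.5597 -0.3189  0.1354] tilt [ 0.0072  0.0083 -0.9999] yaw -84.62859024930012 [-0.633  0.419  1.457  0.011  1.264  0.841]
collar [231.4, 318.0] 0.86 [ 0.5578 -0.317   0.122 ]
fuse_carrier [232.8, 319.9] 0.85 [ 0.5591 -0.3184  0.127 ]
bar_end [223.3, 317.7] 0.77 [ 0.5728 -0.3159  0.143 ]
bar_end [162.0, 457.8] 0.46 [ 0.6196 -0.3945  0.143 ]
side [([259.5, 383.2], 0.6, array([ 0.56  , -0.3205,  0.127 ]))]
side [([253.2, 389.3], 0.51, array([ 0.5767, -0.3216,  0.143 ]))]
scene []
scene [([138.3, 250.6], 0.56, array([ 0.5783, -0.308 ,  0.143 ]))]
```

View pics/w5.png

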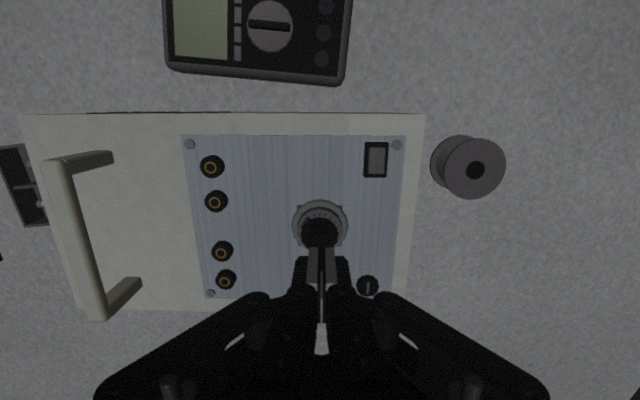

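View pics/side5.png

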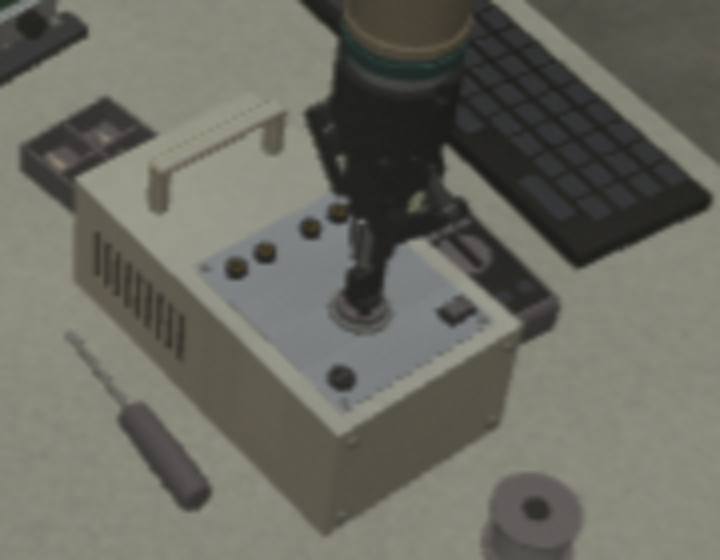

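View pics/scene5.png

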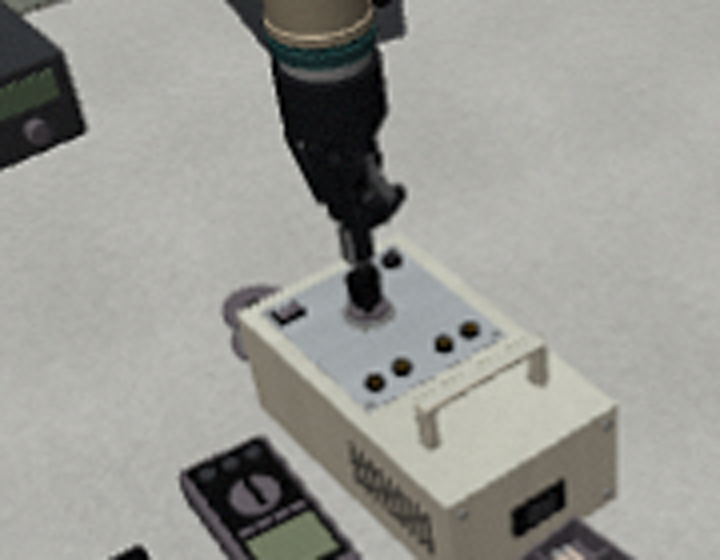

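Run:
```python
from h import *
st=manip.get_state(); q=st["ee_rot"]; A=R.from_quat([q[1],q[2],q[3],q[0]]).as_matrix(); T=st["position"]; print(T)
G=T+A@[0,0,-.0187]
a=np.radians(5.1);c,s=np.cos(a),np.sin(a)
C=np.array([.56,-.319,.127])
B=[C+np.array([c*x-s*y,s*x+c*y,z])/1e3 for x,y,z in [(13,6,28),(13,-6,28),(-13,-6,28),(-13,6,28)]]
for n in("scene","side","wrist"):
    p=eyes.get_image(n); x,y=proj(p,np.array([.56,-.319,.14]),st)[0].astype(int)
    f=8 if n!="wrist" else 5
    h,w=(35,45) if n!="wrist" else (60,80)
    im=cv2.resize(cv2.convertScaleAbs(p["frame"][y-h:y+h,x-w:x+w,::-1],alpha=2.5),None,fx=f,fy=f,interpolation=2)
    t=lambda X:tuple(((proj(p,X,st)[0]-[x-w,y-h]+.5)*f).astype(int).tolist())
    cv2.circle(im,t(T),4,(0,0,255),-1);cv2.circle(im,t(G),4,(0,255,0),-1)
    for b in B: cv2.circle(im,t(b),2,(255,0,0),-1)
    cv2.circle(im,t(C),3,(255,255,0),-1)
    cv2.imwrite(f"pics/{n}6.png",im)
```

```text
[ 0.55966807 -0.3188666   0.13530757]
```

View pics/scene6.png

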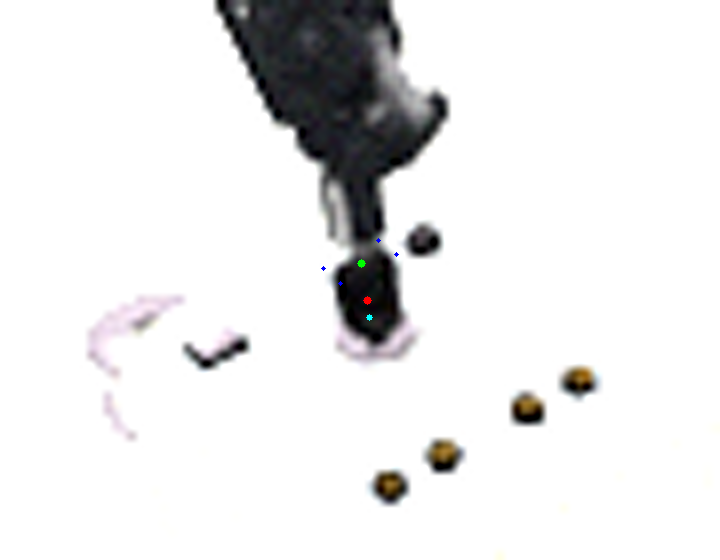

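View pics/side6.png

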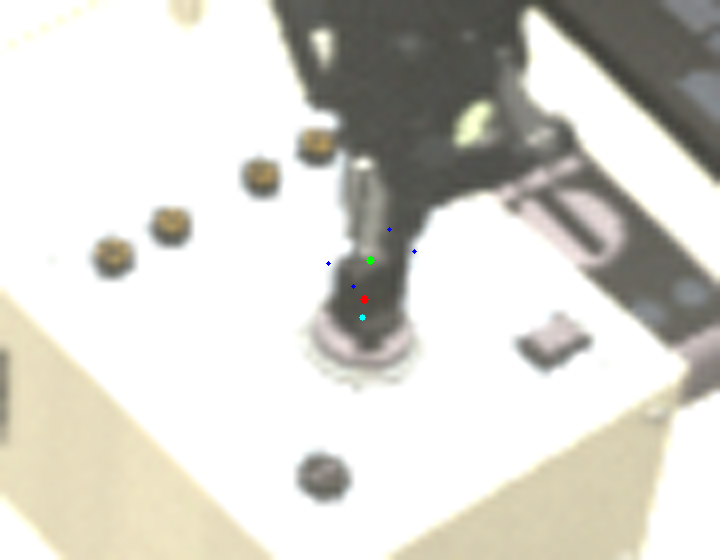

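View pics/wrist6.png

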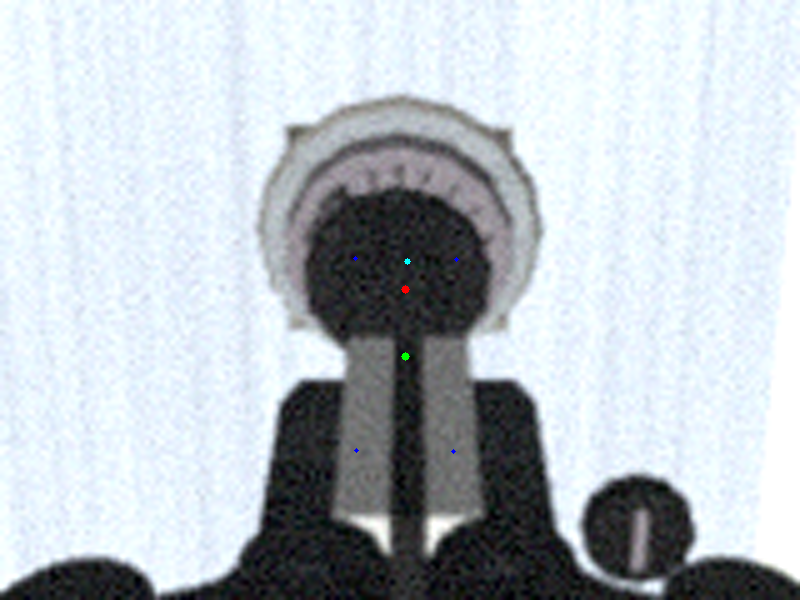

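Run:
```python
from h import *
p=eyes.get_image("wrist"); M=np.linalg.inv(p["mount"])
def pt(X):
    return cv2.projectPoints(np.array([X],float),cv2.Rodrigues(M[:3,:3])[0],M[:3,3],p["K"],D(p))[0][0,0].round(1)
for z in (0,-.013,-.0187,-.0317,-.03,-.045):
    print(z,"open",pt([.043,-.011,z]),pt([.043,.011,z]),"shut",pt([0,-.011,z]),pt([.006,-.011,z]),pt([0,.011,z]))
x,y=proj(p,np.array([.56,-.319,.14]),manip.get_state())[0].astype(int); print(x,y, "tip px", x-80+np.array([345,395,425,470])/5, y-60+335/5, y-60+515/5)
print(manip.get_state()["width"])
```

```text
0 open [385.8 222.2] [383.3 251.9] shut [320.6 222.2] [329.7 222.2] [320.6 251.9]
-0.013 open [390.4 230.4] [387.6 261.7] shut [320.6 230.5] [330.4 230.5] [320.6 261.8]
-0.0187 open [392.6 234.4] [389.6 266.5] shut [320.6 234.4] [330.7 234.4] [320.6 266.6]
-0.0317 open [398.2 244.5] [394.7 278.5] shut [320.6 244.5] [331.4 244.5] [320.6 278.6]
-0.03 open [397.4 243.1] [394.  276.8] shut [320.6 243.1] [331.3 243.1] [320.6 276.9]
-0.045 open [404.9 256.5] [400.8 292.7] shut [320.5 256.7] [332.3 256.7] [320.5 292.9]
320 240 tip px [309. 319. 325. 334.] 247.0 283.0
0.00020245203467880623
```

Run:
```python
import cv2
im=cv2.imread("pics/w4.png"); cv2.imwrite("pics/w4t.png",cv2.resize(cv2.convertScaleAbs(im[240:400,170:470],alpha=3),None,fx=2.6,fy=2.6))
```

```text
(no output)
```

View pics/w4t.png

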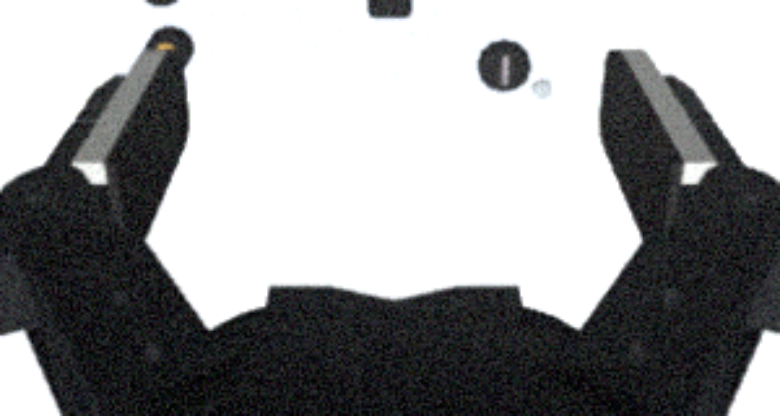

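The wrist view shows the closed fingertips ending about 33 mm behind the reported TCP, at raw row 247 where row 222 was expected. The scene and side views agree. The fingers shut just above the bar, so the reported TCP needs to go about 33 mm lower.

```bash
python3 -m inch '[[0,0,0,0,0],[0,0,0,0,0],[0,0,0,0,0]]' >/dev/null; python3 hold.py 3 .560 -.319 .102
```

```text
11.65 [ 0.55964 -0.31886  0.13529] tilt [ 0.007   0.0084 -0.9999] yaw -84.62 [-0.6325  0.419   1.4575  0.0114  1.2644  0.841 ] qd [ 0.0004 -0.0009  0.0011  0.002  -0.0008  0.0012] F [ 0.8 -0.1 -0.2] M [-0.01  0.03  0.07] w 0.0424
tool shift mm [ 0.4 -0.1 33.3]
```

```bash
python3 -m inch '[[0,0.3,0,26,0]]' >/dev/null; python3 hold.py 3 .560 -.319 .102
python3 - <<'E'
from h import *
p=eyes.get_image("wrist"); cv2.imwrite("pics/w7.png",cv2.resize(cv2.convertScaleAbs(p["frame"][180:320,230:410,::-1],alpha=2.5),None,fx=4,fy=4,interpolation=2))
p=eyes.get_image("side"); cv2.imwrite("pics/s7.png",cv2.resize(cv2.convertScaleAbs(p["frame"][210:290,340:440,::-1],alpha=2),None,fx=7,fy=7,interpolation=2))
E
```

```text
11.883 [ 0.55841 -0.3179   0.10762] tilt [ 0.0031  0.0112 -0.9999] yaw -84.63 [-0.6325  0.4397  1.4957  0.0116  1.2102  0.8404] qd [ 0.001  -0.0188 -0.0421 -0.      0.0018 -0.002 ] F [0.  0.5 0.2] M [ 0.02  0.05 -0.04] w 0.0428
tool shift mm [ 1.3 -1.5  5.6]
```

View pics/w7.png

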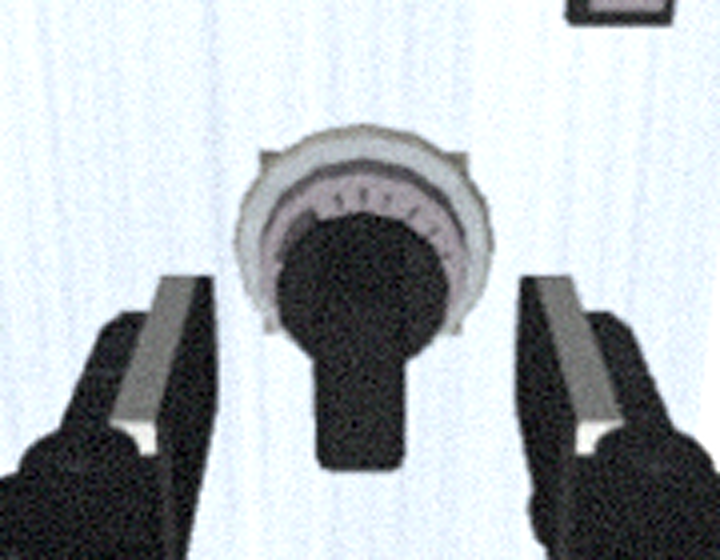

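View pics/s7.png

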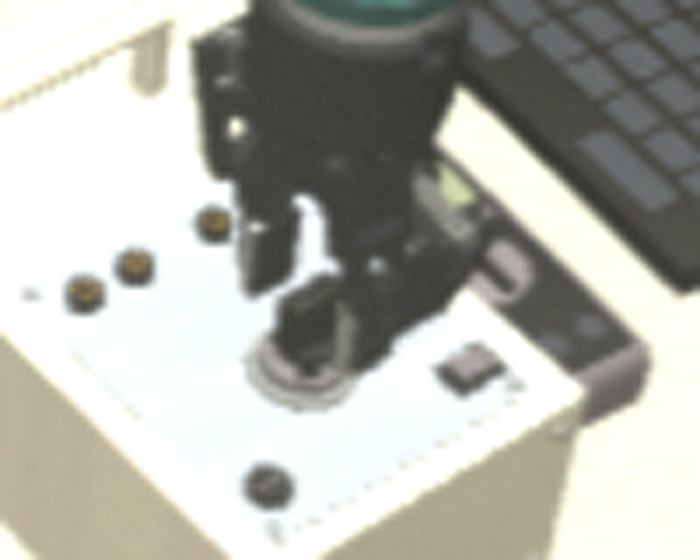

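```bash
python3 -m inch '[[0,0,-1.3,6,0]]' >/dev/null; python3 hold.py 4 .560 -.319 .102; python3 -m inch '[[-1,0,0,0,0]]' 60 >/dev/null; python3 hold.py 5 .560 -.319 .102;python3 hold.py 3
```

```text
12.267 [ 0.56149 -0.31887  0.10396] tilt [ 0.0073  0.0082 -0.9999] yaw -84.62 [-0.6308  0.4442  1.4979  0.0117  1.1985  0.8418] qd [-0.0001 -0.0016  0.0001 -0.0001 -0.0019 -0.0005] F [-0.4  0.6 -0.1] M [0.01 0.05 0.03] w 0.0426
tool shift mm [0.  1.5 2. ]
12.6 [ 0.56157 -0.31782  0.10456] tilt [ 0.0077  0.0098 -0.9999] yaw -84.62 [-0.6304  0.4433  1.4978  0.0134  1.2001  0.8418] qd [ 0.0018 -0.0006  0.0012 -0.0021 -0.0022 -0.0004] F [-0.7  3.6  3.8] M [ 0.62  0.06 -0.02] w 0.011
tool shift mm [1.1 1.7 2.5]
12.75 [ 0.56157 -0.31787  0.10447] tilt [ 0.0076  0.0097 -0.9999] yaw -84.62 [-0.6304  0.4434  1.4978  0.0132  1.1999  0.8418] qd [ 0.0003  0.0008 -0.0012 -0.0018  0.0009  0.0004] F [-1.1  5.4  6.1] M [ 0.85  0.12 -0.04] w 0.0109
```

```bash
python3 -m inch '[[-1,0,0,4.5,0]]' >/dev/null; python3 s.py; python3 hold.py 3
```

```text
12.833 [ 0.56179 -0.31779  0.1016 ] tilt [ 0.0085  0.0089 -0.9999] yaw -84.6 [-0.63    0.4452  1.5024  0.0132  1.1923  0.8417] qd [ 0.0048  0.0358  0.0707 -0.0052 -0.1127 -0.0022] F [-2.5  2.1  8.4] M [0.45 0.5  0.02] w 0.0107
12.983 [ 0.56159 -0.31784  0.10067] tilt [ 0.0079  0.0092 -0.9999] yaw -84.61 [-0.6302  0.4462  1.5034  0.013   1.1911  0.8417] qd [-0.0001 -0.0003 -0.0014  0.0022  0.0027 -0.0003] F [-1.1  2.4  5.1] M [0.59 0.22 0.03] w 0.0105
```

```bash
python3 -m inch '[[-1,0,0,2.5,0]]' >/dev/null; python3 hold.py 3
python3 - <<'E'
from h import *
p=eyes.get_image("wrist"); cv2.imwrite("pics/w8.png",cv2.resize(cv2.convertScaleAbs(p["frame"][180:320,230:410,::-1],alpha=2.5),None,fx=4,fy=4,interpolation=2))
p=eyes.get_image("side"); cv2.imwrite("pics/s8.png",cv2.resize(cv2.convertScaleAbs(p["frame"][210:290,340:440,::-1],alpha=2.5),None,fx=7,fy=7,interpolation=2))
E
```

```text
13.217 [ 0.56172 -0.31783  0.09957] tilt [ 0.0087  0.0086 -0.9999] yaw -84.6 [-0.63    0.4466  1.5056  0.013   1.1874  0.8416] qd [ 0.0003  0.0009 -0.0012  0.0005 -0.0001 -0.0003] F [-1.1  3.1  8.6] M [0.62 0.4  0.01] w 0.011
```

View pics/w8.png

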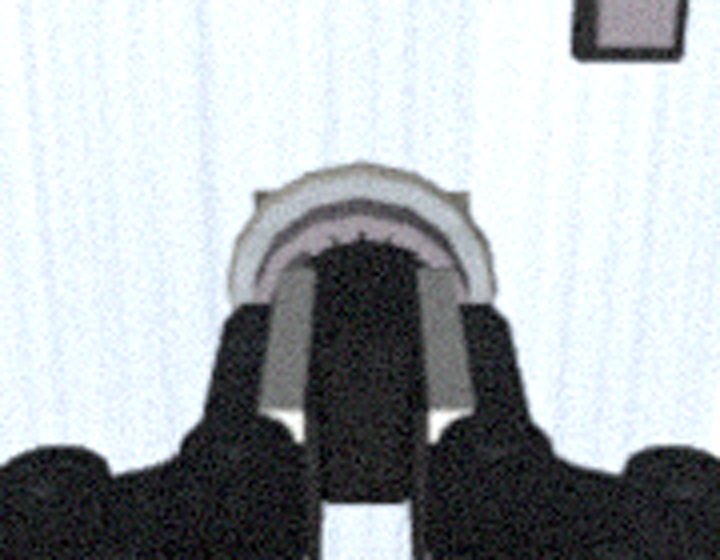

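View pics/s8.png

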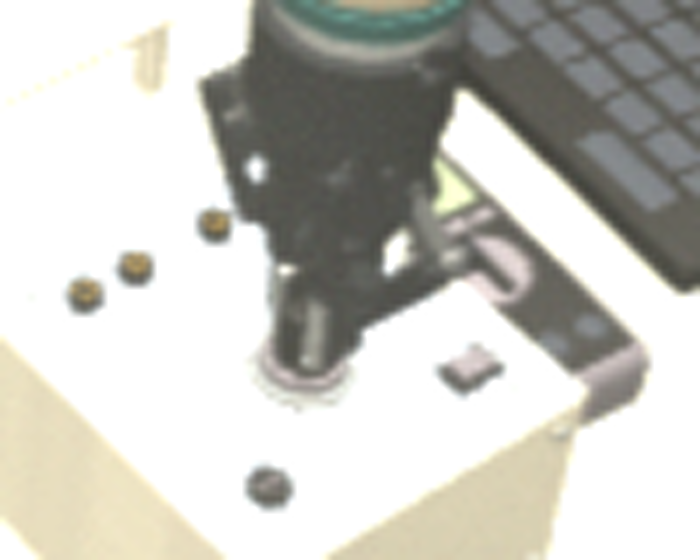

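```bash
python3 -m inch '[[-1,0,0,1.5,-7],[-1,0,0,1.5,-7],[-1,0,0,1.5,-7]]' >/dev/null; python3 s.py
```

```text
13.567 [ 0.56109 -0.31731  0.09953] tilt [ 0.0093  0.0079 -0.9999] yaw -62.98 [-0.6298  0.4451  1.5084  0.0128  1.1853  0.4646] qd [ 0.0026 -0.0058  0.0103  0.     -0.0119 -1.4861] F [-1.9  3.7  7.9] M [ 0.76  0.34 -0.03] w 0.0106
```

```bash
python3 -m inch '[[-1,0,0,1.5,-7],[-1,0,0,1.5,-7],[-1,0,0,1.5,-7],[-1,0,0,1.5,-7]]' >/dev/null; python3 s.py; python3 hold.py 3
```

```text
13.9 [ 0.56067 -0.31669  0.0995 ] tilt [ 0.0111  0.0066 -0.9999] yaw -34.33 [-0.6295  0.443   1.5121  0.0129  1.1815 -0.0352] qd [ 0.0000e+00 -6.9000e-03  1.0500e-02  3.0000e-04 -1.1700e-02 -1.4828e+00] F [-2.4  4.   9.9] M [ 0.73  0.41 -0.06] w 0.0108
14.05 [ 0.56078 -0.31668  0.0995 ] tilt [ 0.0113  0.0066 -0.9999] yaw -34.64 [-0.6294  0.443   1.512   0.0129  1.1813 -0.0297] qd [ 0.0006  0.0003 -0.0008 -0.0018  0.0005  0.0166] F [-1.7  3.7  9.3] M [0.73 0.38 0.  ] w 0.0107
```

```bash
python3 -m inch '[[-1,0,0,1.5,-5.5],[-1,0,0,1.5,-5]]' >/dev/null; python3 hold.py 3
python3 - <<'E'
from h import *
p=eyes.get_image("wrist"); cv2.imwrite("pics/w9.png",cv2.resize(cv2.convertScaleAbs(p["frame"][150:330,210:430,::-1],alpha=2.5),None,fx=3,fy=3,interpolation=2))
p=eyes.get_image("side"); cv2.imwrite("pics/s9.png",cv2.resize(cv2.convertScaleAbs(p["frame"][210:290,340:440,::-1],alpha=2.5),None,fx=7,fy=7,interpolation=2))
E
```

```text
14.367 [ 0.56063 -0.31657  0.09953] tilt [ 0.0122  0.0056 -0.9999] yaw -24.02 [-0.6292  0.442   1.5136  0.0127  1.1794 -0.2148] qd [ 0.0007 -0.      0.0008  0.0002 -0.0004  0.0115] F [-1.   3.2  9.9] M [0.69 0.42 0.03] w 0.0105
```

View pics/w9.png

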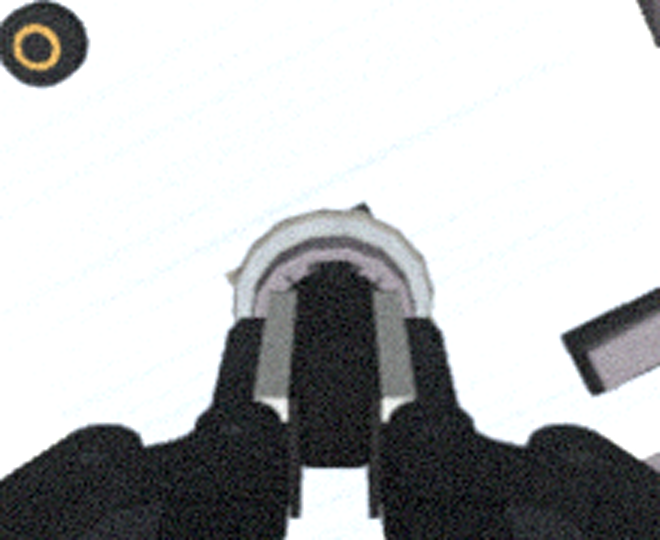

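View pics/s9.png

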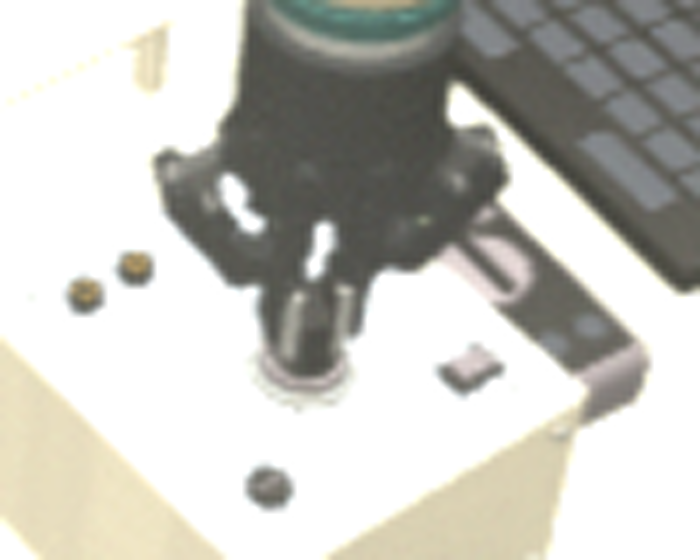

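```bash
python3 -m inch '[[-1,0,0,-4,0],[-1,0,0,-4,0]]' >/dev/null; python3 s.py; python3 hold.py 2
```

```text
14.633 [ 0.56031 -0.31651  0.10803] tilt [ 0.012   0.0055 -0.9999] yaw -24.03 [-0.6293  0.435   1.5028  0.0124  1.1974 -0.2145] qd [-0.0007 -0.037  -0.061  -0.0015  0.0968  0.0011] F [0.6 2.  0.5] M [ 0.48 -0.06  0.03] w 0.0108
14.733 [ 0.56044 -0.31654  0.10813] tilt [ 0.0123  0.0054 -0.9999] yaw -24.03 [-0.6293  0.4349  1.5027  0.0125  1.1972 -0.2144] qd [ 0.0005  0.0046  0.0062  0.0017 -0.0079  0.0017] F [0.1 3.4 4.1] M [ 0.54  0.13 -0.01] w 0.0109
```

```bash
python3 -m inch '[[-1,0,0,-5,0],[-1,0,0,-5,0],[-1,0,0,-5,0]]' >/dev/null; python3 s.py; python3 hold.py 3
```

```text
14.983 [ 0.56007 -0.31651  0.12071] tilt [ 0.0105  0.0069 -0.9999] yaw -24.04 [-0.6297  0.4262  1.4839  0.0125  1.2272 -0.2143] qd [-0.0012 -0.0389 -0.0848 -0.0009  0.1302  0.001 ] F [ 1.1  1.2 -2.6] M [ 0.29 -0.25  0.05] w 0.0107
15.133 [ 0.56019 -0.31655  0.12157] tilt [ 0.0112  0.0064 -0.9999] yaw -24.04 [-0.6296  0.4252  1.4832  0.0125  1.2278 -0.2143] qd [ 0.0008 -0.0003  0.0028 -0.0016 -0.0077 -0.    ] F [1.2 1.8 0.7] M [ 0.48 -0.08  0.01] w 0.0107
```

Rising smoothly with low force. I'll lift about 20 mm more and then look.

```bash
python3 -m inch '[[-1,0,0,-6,0],[-1,0,0,-6,0],[-1,0,0,-6,0]]' >/dev/null; python3 s.py; python3 hold.py 3
python3 - <<'E'
from h import *
p=eyes.get_image("wrist"); cv2.imwrite("pics/w10.png",cv2.resize(cv2.convertScaleAbs(p["frame"][150:330,210:430,::-1],alpha=2.5),None,fx=3,fy=3,interpolation=2))
for n in("side","scene"):
    p=eyes.get_image(n); x,y=proj(p,np.array([.56,-.318,.14]))[0].astype(int)
    cv2.imwrite(f"pics/{n}10.png",cv2.resize(cv2.convertScaleAbs(p["frame"][y-35:y+35,x-45:x+45,::-1],alpha=2),None,fx=8,fy=8,interpolation=2))
E
```

```text
15.383 [ 0.55991 -0.3166   0.13882] tilt [ 0.01    0.0074 -0.9999] yaw -24.04 [-0.63    0.4136  1.4574  0.0124  1.2669 -0.2141] qd [ 0.0002 -0.0531 -0.1148 -0.0013  0.1712  0.0015] F [ 1.5  2.1 -3. ] M [ 0.35 -0.24 -0.06] w 0.0106
15.533 [ 0.56006 -0.31664  0.13965] tilt [ 0.011   0.0067 -0.9999] yaw -24.04 [-0.63    0.4125  1.457   0.0125  1.2671 -0.2141] qd [ 0.001   0.0033  0.0081  0.0004 -0.0127  0.0008] F [0.1 1.7 0.4] M [ 0.47 -0.13  0.03] w 0.0112
```

View pics/side10.png

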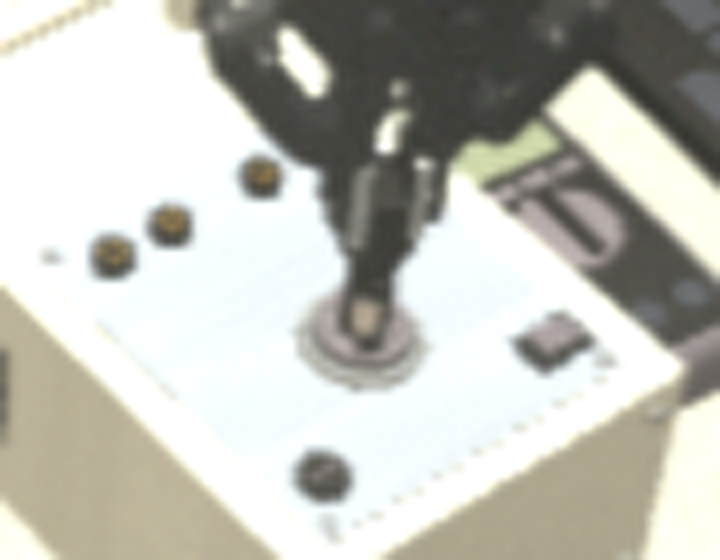

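View pics/scene10.png

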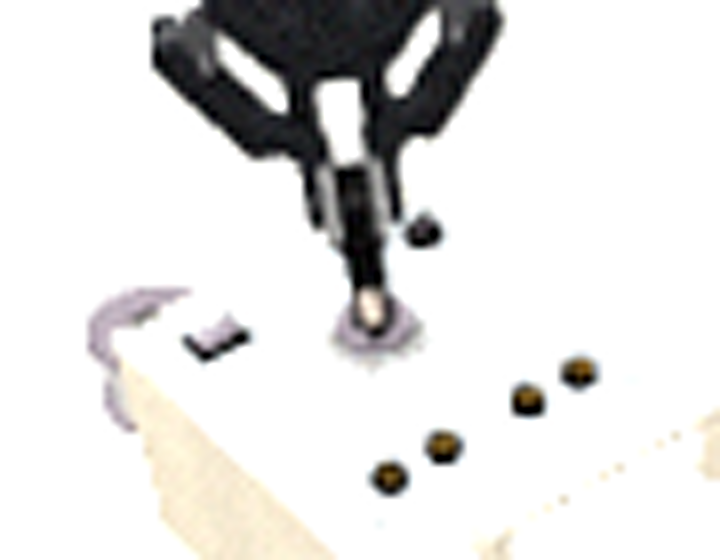

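View pics/w10.png

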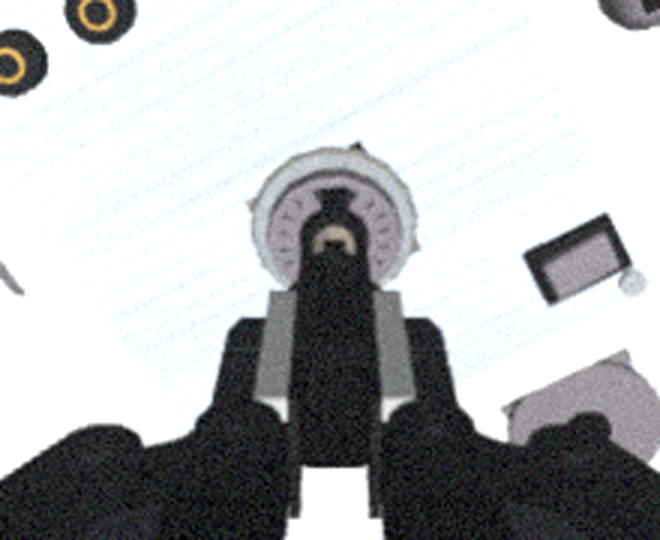

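```bash
python3 -m inch '[[-1,0,0,-5.5,0]]' >/dev/null; python3 hold.py 5
python3 - <<'E'
from h import *
st=manip.get_state()
rs={t:[] for t in("window_low","fuse_carrier","collar","carrier_foot")}
for n in("scene","side","wrist"):
    p=eyes.get_image(n); x,y=proj(p,np.array([.56,-.318,.14]),st)[0].astype(int)
    cv2.imwrite(f"pics/{n}11.png",cv2.resize(cv2.convertScaleAbs(p["frame"][y-35:y+35,x-45:x+45,::-1],alpha=2),None,fx=8,fy=8,interpolation=2))
    for t in rs:
        m=mark_of(p,t)
        if m: print(n,t,m[0]["point"],round(m[0]["confidence"],2)); rs[t].append(ray(p,m[0]["point"],st))
    for h in(.122,.128,.134): print(h,(proj(p,np.array([.56,-.318,h]),st)[0]).round(1))
for t in rs:
    if len(rs[t])>1: print(t,tri(rs[t]))
E
python3 s.py
```

```text
16.017 [ 0.55999 -0.31664  0.14481] tilt [ 0.011   0.0068 -0.9999] yaw -24.04 [-0.6301  0.409   1.4494  0.0125  1.2782 -0.2141] qd [-0.0009  0.0008  0.0012 -0.0007 -0.0029  0.0015] F [0.9 2.7 1.1] M [ 0.44 -0.13  0.01] w 0.0106
scene window_low [135.1, 254.1] 0.53
scene fuse_carrier [136.9, 254.6] 0.69
scene collar [140.5, 254.6] 0.66
scene carrier_foot [152.0, 257.0] 0.64
0.122 [255.1 139.6]
0.128 [254.8 138.1]
0.134 [254.6 136.6]
side window_low [259.2, 381.2] 0.71
side fuse_carrier [247.9, 388.2] 0.7
side collar [258.6, 381.3] 0.97
side carrier_foot [268.6, 383.1] 0.41
0.122 [382.4 260.2]
0.128 [382.7 258.6]
0.134 [382.9 257.1]
wrist window_low [232.4, 323.0] 0.75
wrist fuse_carrier [257.8, 321.5] 0.75
wrist collar [227.6, 320.1] 0.95
wrist carrier_foot [213.6, 321.3] 0.96
0.122 [322.3 226. ]
0.128 [322.4 229.2]
0.134 [322.5 232.6]
window_low (array([ 0.55722223, -0.32087548,  0.13266049]), [np.float64(0.004120210661498866), np.float64(0.004157173723650264), np.float64(0.003484091723739222)])
fuse_carrier (array([ 0.56571613, -0.31481367,  0.15463607]), [np.float64(0.014199930228733703), np.float64(0.010303726153077248), np.float64(0.012991458504019022)])
collar (array([ 0.56038382, -0.31532305,  0.12365419]), [np.float64(0.0034729353545748737), np.float64(0.0021728689073356043), np.float64(0.0030933334188901376)])
carrier_foot (array([ 0.56291323, -0.31700033,  0.08078933]), [np.float64(0.007450583909260478), np.float64(0.005659901557233739), np.float64(0.007611089470945534)])
16.767 [ 0.55999 -0.31668  0.14451] tilt [ 0.0109  0.0068 -0.9999] yaw -24.04 [-0.6301  0.4093  1.4496  0.0125  1.2779 -0.2141] qd [ 0.0013 -0.0011  0.0004  0.0007  0.0016 -0.0009] F [0.3 2.2 0.5] M [ 0.44 -0.21 -0.03] w 0.0107
```

View pics/side11.png

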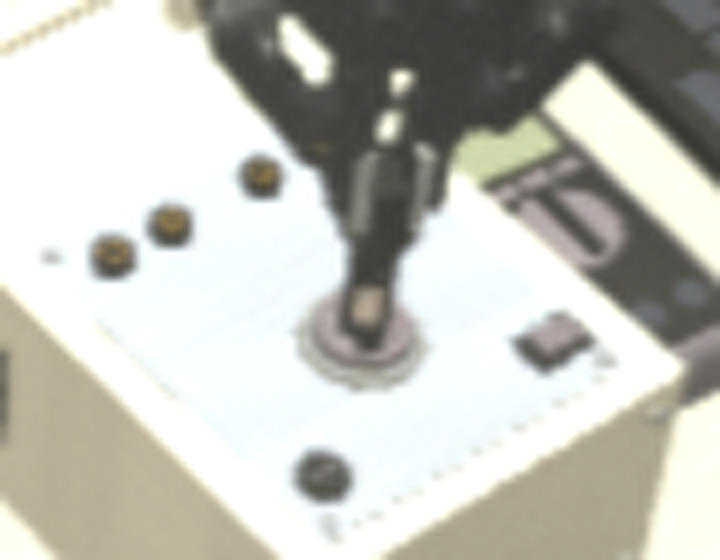

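View pics/scene11.png

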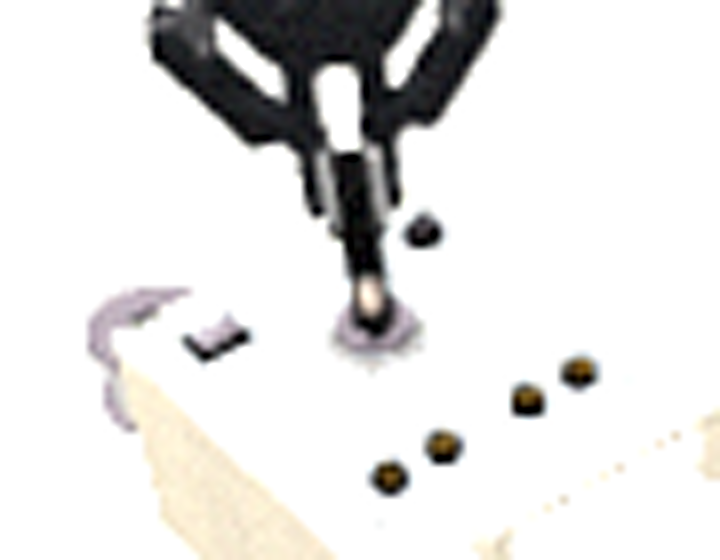

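View pics/wrist11.png

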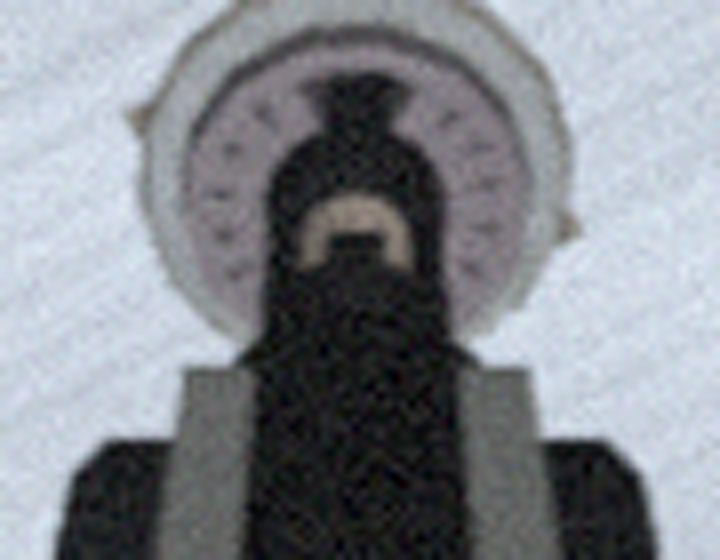

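```bash
python3 s.py; python3 -c "
from rig import manip
print(manip.sign_off())"
```

```text
16.767 [ 0.55999 -0.31668  0.14451] tilt [ 0.0109  0.0068 -0.9999] yaw -24.04 [-0.6301  0.4093  1.4496  0.0125  1.2779 -0.2141] qd [ 0.0013 -0.0011  0.0004  0.0007  0.0016 -0.0009] F [0.3 2.2 0.5] M [ 0.44 -0.21 -0.03] w 0.0107
the job is handed in; nothing more can be done
None
```

The fuse carrier is unlocked and drawn up until its window shows above the grey collar. The gripper still holds it, and I handed the job in at 16.8 s. No verdict was reported.

**What I did:** I pinched the bar with 60 N and pressed it down about 4.9 mm. Still pressing, I turned it about 60.6° anticlockwise, then lifted it 45 mm in small steps.

**Last checks:**
- **At rest:** the arm was still, tilted about 0.013 rad, with the fingers 10.7 mm apart on the bar. The wrist force was about 2 N, and it never read above about 10 N after the grip.
- **Window:** it shows clear of the collar in all three views, with black stem below it.
- **Height:** the estimates disagree. Arm travel puts the window's lower edge about 6 mm above the collar. The networks' combined fix says about 10.5 mm with several mm of scatter, and single views ranged from about -1 to 12 mm. I judged it to be 6–10 mm, inside the 0–14 mm band.
- **Lower end:** it should be about 33–35 mm deep in the bore by arm travel; the networks' rough fix gave about 41 mm.
- **Other things on the bench:** they looked undisturbed in the pictures, but I did not re-measure their positions.

**What went wrong on the way:**
- The first grip closed on nothing, just above the bar. The fingertips sit about 33 mm behind the reported tool point, which disagrees with the description. I corrected for this and gripped again.
- The tool leaned as far as about 0.05 rad while I was moving in. I brought that back to about 0.01 rad before gripping.

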